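Turn the plant-tool carousel and hang up the little spade

TASK

First turn the plant-tool carousel by its knob until its one empty hook points straight out over the wooden tray at the front of its stand, and let go of the knob. Then draw the little spade straight up out of its wooden block and hang it on that hook by the window in its handle: thread it on and lower it gently until the hook carries it, without pressing, knocking or dropping it, then let go so that it hangs still. Keep the spade upright all along and leave the pot plant, the mug and the trackpad where they are.

Things in the scene. Friction and masses are not known exactly. Their poses are not given: they have to be found in the camera images.
- stand: Fixed stand of the carousel: dark round steel foot (140 across, 12 high), a flat plywood tray (70 square, 10 high) on its front side reaching 120 from the axis, and an upright steel post. Origin: on the post's axis at the desk top. Its -x axis is its front, towards the tray; the tray faces the robot within 20 degrees or so. The stand's pose does not tell the height of the head on the post.
- head_mid (a point): Point on the post's axis, fixed, 180 above the desk: MIDDLE of the range of the head's height. The head rides on a sleeve clamped on the post, its hook line (centre line of the hook wires) anywhere from 150 to 210 above the desk, not measured: feel for it, e.g. by touching the top of its knob, 58 above the hook line. The wooden hub is 56 across, from 15 below to 22 above the hook line.
- carousel (a joint): Angle of the head about the post, rad, growing anticlockwise from above. At 0 and at 6.28 the empty hook points to the front (the stand's -x); at q it points along stand yaw + pi + q. Turns from -1.0 to 7.28; stiff (0.1 N m), stays where left. Knob on top: upright wooden bar 46 long, 12 thick, from 22 to 58 above the hook line, centred on the axis, its length along the empty hook.
- seat_mid (a point): Fixed point 60 in front of the axis, 180 above the desk: where the empty hook's seat comes to be, but for the head's unknown height. Four level wire hooks, 6 thick, at right angles; each runs straight from the hub (28 from the axis) to 76, then turns up to a tip 87 from the axis, 13 above the hook line. Three carry tools fixed at 60 from the axis, up to 6 above the hook line; one is empty.
- block: Fixed wooden block, 60 (x) by 85 (y) by 55 high, with a slot 6 by 34 wide and 45 deep down from its top, in its middle, the long side of the slot along the block's y. Origin: centre of its underside.
- spade: Loose little spade, 158 tall, about 120 g, standing upright in the block's slot, blade down, its lower edge 10 above the desk. Origin: middle of the blade's lower edge; z up along the spade, y along the width of blade and handle, x through the thickness. Steel blade 4 thick, 32 wide, up to z = 64; thin neck; flat wooden handle 12 thick, 38 wide (y), from z = 78 to 158.
- spade_window (a point): Middle of the window in the spade's handle, at z = 100 on the spade. It goes right through along the spade's x, 24 wide, from z = 88 up to a shallow gable whose peak is at z = 119 and eaves at about 114.
- spade_grip (a point): Middle of the solid upper end of the spade's handle, at z = 140 on the spade: solid from z = 122 to 158, 12 thick, flat sides to grip across its 38 width (along the spade's y).
- pot_plant: Loose plant in a grey pot, 84 across, 70 high, foliage to 160. Leave alone. Origin: centre of its underside.
- mug: Loose white mug, 80 across, 90 high. Leave alone. Origin: centre of its underside.
- trackpad: Loose flat aluminium trackpad, 115 by 160 by 7. Leave alone. Origin: centre of its underside.

How it is judged:
By the outcome, as a careful person would: the job done as asked, in the order asked, and still so for the second after the job is handed in, with the robot touching nothing.
It also fails if it takes over 72 s, if anything falls off the work surface, if the arm or the gripper's body presses on something with over 40 N, if the wrist force passes 120 N, or if a joint passes its speed limit or range.

ROBOT

A 7-joint arm with a two-finger parallel gripper is mounted at the origin on the work surface. World frame = base frame: x ahead of the robot, y to its left, z up, the work surface at z = 0. Lengths are in m, angles in rad, forces in N, time in s.
With the tool pointing down it reaches from about 0.425 to 0.875 m from the base axis. Payload 9.9 kg.
Tool frame: the origin (TCP) lies on the centre line of the jaws, within the pads' length; the fingertips stand 14 mm ahead of it and the grasp point (between the pads) lies 5 mm behind it (env.tip_reach is the distance from the TCP to the fingertips, in m); z points along the fingers, y is the line along which they close (so a half turn about z gives the same grasp; the last joint's range is limited). The gripper opens to 85 mm and grips with 20 to 120 N. Pads are 22 mm wide; open, the fingers measure 114 mm over their backs; the gripper's body (76 mm by 85 mm) begins 54 mm behind the grasp point. The pads swing forward as they close: fully open they stand 13 mm farther back than shut.
Start: joints at [1.228, 0.576, 0.025, 1.437, -0.015, 1.129, -0.057], TCP at [0.173, -0.653, 0.245] pointing down, gripper open.
Joint ranges: [-2.76, 2.76], [-0.34, 2.15], [-1.52, 1.57], [0.19, 2.46], [-1.09, 4.23], [0.17, 1.99], [-2.82, 2.82]. Speed limits (rad/s): [2.22, 2.22, 3.01, 3.01, 3.14, 3.14, 3.14].

INTERFACE

Orientations are given as a unit quaternion [x, y, z, w].
In Python, from station import env gives the robot as it stands.
- The arm moves only by the tool jog_arm, never from a script. Its argument "moves" is a list that holds one entry, the list of rows, each a list of 7 numbers: the shift along the tool's x, y, z in units of 50 mm (1.0 is 50 mm), then the turn, a rotation vector about the tool's x, y, z in degrees, then the opening, from -1 (shut) to 1 (fully open). In form: [[[x, y, z, rx, ry, rz, jaw], ...]]. A call has 1 to 12 rows; each row shifts and turns the commanded pose from where the row before left it, along the tool's axes as they then stand; what a row does not reach is not made up. A row lasts 1/10 s, in which the tool goes at most 50 mm and 8.59 degrees, less where a joint would pass 70% of its speed; a pose out of reach is approached as far as the arm can. A call is refused whole if a number of a shift passes 1 or a number of a turn 8.59, either way. A call with a gripper value outside its range is refused whole. The fingers move at their own pace and stop on an object; the grip force is fixed at half the most. Time passes only in rows, so rows that do not move let the fingers close. It gives the time, the measured TCP pose, the force, the opening and the grip force at its end, in the units of the state.
- env.read_state(): the state, without advancing time (a new reading comes with each control period).
- env.grab_frame(name): name is "scene" or "side" or "wrist"; returns a dict with "image" (400x640x3 uint8, blue, green, red), "fov_y" (degrees; the focal length in pixels is half the picture's height over the tangent of half this angle, whatever the lens; pixels are square), "cx", "cy" (the principal point, pixels), "origin" and "orientation" of the camera in the world. Camera axes: x right, y down, z forward; pixel columns grow to the right and rows downward; lengths in m; the calibration is good to about 2 mm. A picture is of the moment at which its call begins. There is no depth.
- env.close_job(): hands the job in; it is judged then, once.
The state is a dict: "clock": time; "q": joint angles; "joint_velocities": joint speeds; "tau": joint torques, N m; "tcp_pos": TCP position; "ee_rot": TCP orientation; "wrist_force": force on the tool from outside, world axes, zero at the start; "torque": the same for the moment, N m; "opening": finger opening in m; "grip_force": force on a finger pad.
Only numpy, scipy, OpenCV 4.12 (cv2) and the standard library are available. Lean on these libraries where they do the work, as an engineer would, in place of code of your own. Each camera call takes 0.05 s, during which the arm holds its last target. There are 200 camera calls.

## Working session

There is one attempt and no reset: what is moved stays moved. The work goes in short steps, Python scripts to look and compute and a tool call to move; the robot and the scene stay as the last step left them, time stands still between calls to the robot, and variables do not carry over. Pictures are saved under pics/ and viewed, at most 10 in all, crops included, and the job is handed in when it is done.

Besides the shell and the picture viewer there is one more tool, called after "Call:" as name(argument=value, ...), one argument or row to a line, values as JSON. jog_arm: Moves the arm, as the interface text tells. Its arguments: {"type":"object","properties":{"moves":{"type":"array","items":{"type":"array","items":{"type":"array","items":{"type":"number"}}}}},"required":["moves"]}

```bash
ls; mkdir -p pics; cat > h.py <<'E'
import numpy as np, cv2
from scipy.spatial.transform import Rotation as R
from station import env
def grab(n,save=None):
    f=env.grab_frame(n)
    if save: cv2.imwrite('pics/'+save,f['image'])
    return f
def fl(f): return 200/np.tan(np.radians(f['fov_y'])/2)
def ray(f,u,v):
    d=np.array([(u-f['cx'])/fl(f),(v-f['cy'])/fl(f),1.])
    return np.array(f['origin']),R.from_quat(f['orientation']).apply(d)
def onz(f,u,v,z):
    o,d=ray(f,u,v); return o+d*(z-o[2])/d[2]
def tri(*rs):
    A=np.zeros((3,3));b=np.zeros(3)
    for o,d in rs:
        d=d/np.linalg.norm(d);P=np.eye(3)-np.outer(d,d);A+=P;b+=P@o
    p=np.linalg.solve(A,b); return p,[np.linalg.norm(np.cross(p-o,d/np.linalg.norm(d))) for o,d in rs]
def proj(f,p):
    c=R.from_quat(f['orientation']).inv().apply(np.array(p)-f['origin']); return c[:2]/c[2]*fl(f)+[f['cx'],f['cy']]
E
python3 - <<'E'
from h import *
import pickle
F={}
for n in('scene','side','wrist'):
    F[n]=grab(n,n+'0.png'); f=F[n]; print(n,f['fov_y'],f['cx'],f['cy'],np.round(f['origin'],3),np.round(R.from_quat(f['orientation']).as_matrix(),2).tolist())
pickle.dump(F,open('f0.pkl','wb'))
s=env.read_state(); print({k:np.round(v,3) for k,v in s.items()})
E
```

```text
pics
scene 49.70033099306019 328.4831912664535 206.5240386916064 [ 1.216 -0.469  1.084] [[0.65, 0.6, -0.47], [0.76, -0.52, 0.38], [-0.01, -0.6, -0.8]]
side 45.0057256276573 323.0958438684175 202.59954490860164 [0.532 1.02  0.957] [[-0.99, -0.1, 0.1], [-0.14, 0.63, -0.77], [0.02, -0.77, -0.64]]
wrist 71.49961141805922 317.09779315175126 199.59611006371827 [ 0.241 -0.634  0.373] [[0.26, -0.93, -0.27], [-0.97, -0.25, -0.07], [-0.0, 0.28, -0.96]]
{'clock': np.float64(0.15), 'q': array([ 1.228,  0.576,  0.025,  1.438, -0.015,  1.129, -0.056]), 'joint_velocities': array([ 0.   , -0.002,  0.001, -0.003,  0.001, -0.   , -0.   ]), 'tau': array([ 3.0000e-03, -7.6627e+01,  2.2530e+00, -2.8618e+01,  1.6000e-02,
        1.0000e-02, -0.0000e+00]), 'tcp_pos': array([ 0.173, -0.652,  0.245]), 'ee_rot': array([ 0.992,  0.129, -0.   , -0.001]), 'wrist_force': array([-0.595,  0.354, -0.304]), 'torque': array([0.02 , 0.001, 0.01 ]), 'grip_force': np.float64(0.0), 'opening': np.float64(0.086)}
```

View pics/scene0.png

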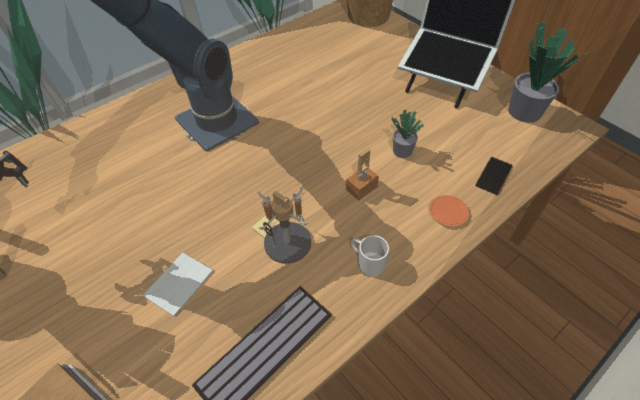

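View pics/side0.png

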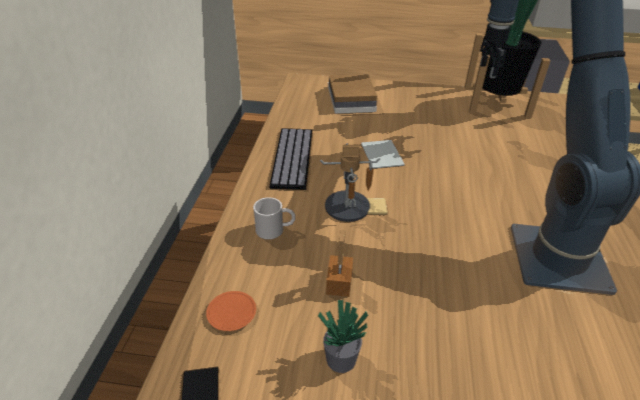

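The scene view shows the carousel foot at about (288,242), the tray at (266,226), the spade and block at (362,182), the plant at (404,143), the mug at (373,255) and the trackpad at (180,284). The side view shows the foot at (347,206), the tray at (378,206), the hub at (350,158), what may be the bare hook at (330,162), and the block at (340,278).

```bash
python3 - <<'E'
from h import *
import pickle
F=pickle.load(open('f0.pkl','rb'))
s,d=F['scene'],F['side']
print('foot',onz(s,288,242,.012),onz(d,347,206,.012))
print('tray',onz(s,265,225,.01),onz(d,378,206,.01))
print('block',onz(s,362,179,.055),onz(d,340,268,.055))
print('mug',onz(s,373,243,.09),onz(d,269,207,.09)); print('plant',onz(s,404,150,.07))
a=cv2.resize(s['image'][150:290,235:435],None,fx=3,fy=3,interpolation=cv2.INTER_CUBIC)
b=cv2.resize(d['image'][130:310,300:400],None,fx=3,fy=3,interpolation=cv2.INTER_CUBIC)
c=np.zeros((540,900,3),np.uint8);c[:420,:600]=a;c[:540,600:]=b
c=cv2.resize(c,(800,480)); cv2.imwrite('pics/c1.png',c)
E
```

```text
foot [ 0.61164374 -0.12962954  0.012     ] [ 0.60225937 -0.11480577  0.012     ]
tray [ 0.51644634 -0.14506963  0.01      ] [ 0.50829316 -0.13267015  0.01      ]
block [0.60151838 0.17323232 0.055     ] [0.5913209  0.18319786 0.055     ]
mug [0.80880628 0.01818414 0.09      ] [0.81090091 0.01846375 0.09      ]
plant [0.60910544 0.35174555 0.07      ]
```

View pics/c1.png

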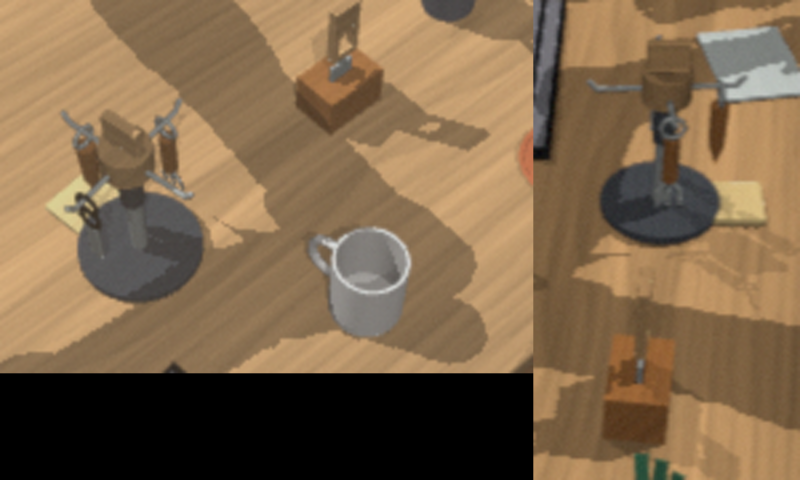

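The empty hook is the bare one pointing away from the robot: lower right in the scene crop, left in the side crop. That puts q near π. The side crop agrees on the tray and block positions. Next I move the wrist camera up between the carousel and the spade.

Call:
jog_arm(
  moves=[
    [[0,0,-1,0,0,0,1],[0.2,-0.2,-1,0,0,0,1],[1,-1,-1,0,0,0,1],[1,-1,0,0,0,0,1],[1,-1,0,0,0,0,1],[1,-1,0,0,0,0,1],[1,-1,0,0,0,0,1],[1,-1,0,0,0,0,1],[1,-1,0,0,0,0,1],[1,-1,0,0,0,0,1],[1,-1,0,0,0,0,1],[1,-1,0,0,0,0,1]],
  ],
)

```text
clock: 1.35
tcp_pos: [0.4268, -0.2145, 0.3724]
ee_rot: [0.992, 0.129, 0.0, 0.0]
wrist_force: [1.2, -0.4, -0.4]
opening: 0.0852
grip_force: 0.0
```

Call:
jog_arm(
  moves=[
    [[0.4,-0.4,-0.1,0,0,0,1],[0.4,-0.4,-0.1,0,0,0,1],[0.5,-0.5,-0.1,0,0,0,1],[0.5,-0.5,-0.1,0,0,0,1],[0.5,-0.5,-0.1,0,0,0,1],[0.5,-0.5,0,0,0,0,1],[0.4,-0.4,0,0,0,0,1],[0.4,-0.3,0,0,0,0,1],[0,0,0,0,0,0,1],[0,0,0,0,0,0,1]],
  ],
)

```text
clock: 2.35
tcp_pos: [0.5554, -0.0011, 0.3968]
ee_rot: [0.992, 0.129, -0.001, 0.0]
wrist_force: [0.3, -0.7, 0.6]
opening: 0.0851
grip_force: 0.0
```

```bash
python3 - <<'E'
from h import *
import pickle
f=grab('wrist','w1.png'); pickle.dump(f,open('f1.pkl','wb'))
s=env.read_state(); print(np.round(s['q'],3),np.round(s['tcp_pos'],4),s['clock'],f['origin'])
E
```

```text
[ 0.141  0.307 -0.317  1.484  0.097  1.367 -1.494] [ 0.5552 -0.0019  0.397 ] 2.4 [0.62350834 0.01733818 0.52492202]
```

View pics/w1.png

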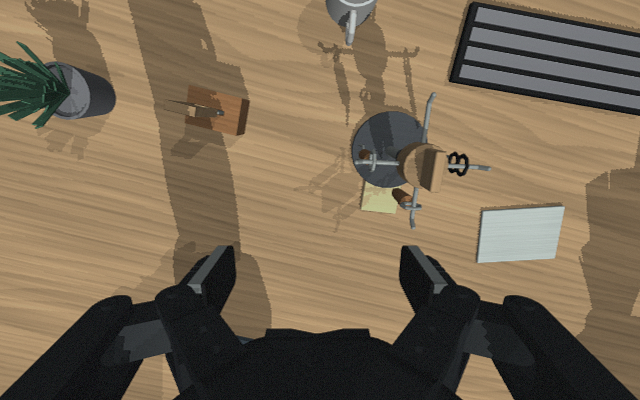

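The wrist view shows the bare hook running from the hub (420,165) up to its tip (432,95). The knob bar is at (433,170), the scissors hook points right to (490,168), and there are brown tools at (365,162) and (403,198). The block is at (218,110), with the spade's top edge from (165,104) to (222,112). I move across for a second view.

Call:
jog_arm(
  moves=[
    [[-0.2,0.8,0,0,0,0,1],[-0.2,0.8,0,0,0,0,1],[-0.2,0.8,0,0,0,0,1],[-0.2,0.8,0,0,0,0,1],[-0.2,0.6,0,0,0,0,1],[0,0,0,0,0,0,1],[0,0,0,0,0,0,1]],
  ],
)

```text
clock: 3.1
tcp_pos: [0.5549, -0.1992, 0.3973]
ee_rot: [0.992, 0.127, -0.0, 0.0]
wrist_force: [0.1, 0.3, -0.4]
opening: 0.0856
grip_force: 0.0
```

```bash
python3 - <<'E'
from h import *
import pickle
f=grab('wrist','w2.png'); pickle.dump(f,open('f2.pkl','wb'))
g=pickle.load(open('f1.pkl','rb'))
s=env.read_state(); print(np.round(s['q'],3),np.round(s['tcp_pos'],4),s['clock'],f['origin'],env.tip_reach)
p=proj(f,[.607,-.122,.22]).astype(int); print(p)
u,v=max(p[0]-75,0),max(p[1]-75,0); print('crop2',u,v)
a=cv2.resize(g['image'][85:235,345:495],(600,600),interpolation=cv2.INTER_CUBIC)[:,:]
b=cv2.resize(f['image'][v:v+150,u:u+150],(600,600),interpolation=cv2.INTER_CUBIC)
cv2.imwrite('pics/c2.png',cv2.resize(np.hstack([a,b]),(800,400),interpolation=cv2.INTER_AREA))
E
```

```text
[ 0.422  0.36  -0.243  1.399  0.086  1.393 -1.134] [ 0.5553 -0.1978  0.3974] 3.15 [ 0.62295258 -0.18111131  0.52544558] 0.014
[258 119]
crop2 183 44
```

View pics/c2.png

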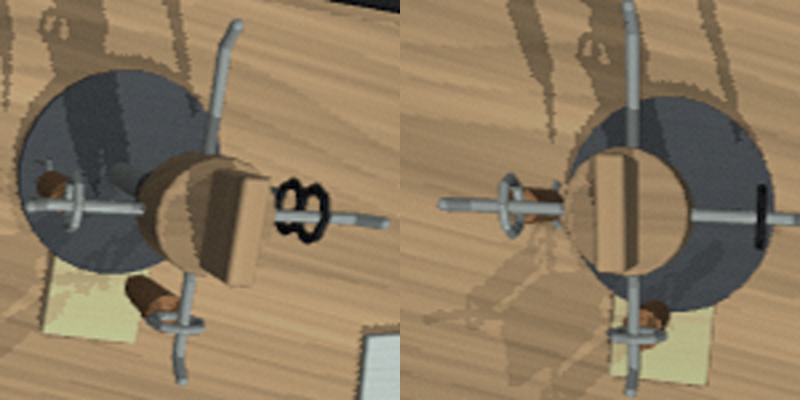

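In the crops, the knob's top face spans (243,177)–(270,178)–(253,287)–(229,284) on the left and (597,153)–(624,153)–(624,272)–(597,271) on the right. The bare-hook tips are at (237,24) and (628,3). The tray's front corners are (43,333) and (135,343) on the left, and the right crop shows (613,376) and (709,384).

```bash
python3 - <<'E'
from h import *
import pickle
F=pickle.load(open('f0.pkl','rb'));g=pickle.load(open('f1.pkl','rb'));f=pickle.load(open('f2.pkl','rb'))
A=lambda x,y:ray(g,345+x/2.667,85+y/2.667)
B=lambda x,y:ray(f,183+(x-400)/2.667,44+y/2.667)
P=[]
for n,a,b in [('k1',(243,177),(597,153)),('k2',(270,178),(624,153)),('k3',(253,287),(624,272)),('k4',(229,284),(597,271)),('tip',(237,24),(628,3))]:
    p,e=tri(A(*a),B(*b)); P.append(p); print(n,np.round(p,4),np.round(e,4))
k=np.mean(P[:4],0); print('knob ctr',k, 'len',np.linalg.norm((P[0]+P[1]-P[2]-P[3])/2)); d=(P[0]+P[1]-P[2]-P[3]); print('knob yaw',np.degrees(np.arctan2(d[1],d[0])))
d=P[4]-k;print('tip dir',np.degrees(np.arctan2(d[1],d[0])),np.hypot(d[0],d[1]))
for nm,im in (('w1',g),('w2',f),('scene',F['scene']),('side',F['side'])):
    h=cv2.cvtColor(im['image'],cv2.COLOR_BGR2HSV).astype(int); c=proj(im,[.607,-.122,.012])
    yy,xx=np.mgrid[:400,:640]; near=np.hypot(xx-c[0],yy-c[1])<95
    for name,m,z in (('foot',(h[...,2]<85)&(h[...,1]<110),.012),('tray',(h[...,0]>=21)&(h[...,0]<=32)&(h[...,1]>60)&(h[...,2]>150),.01)):
        m=(m&near).astype(np.uint8)
        n,l,s,ce=cv2.connectedComponentsWithStats(m); i=1+np.argmax(s[1:,4])
        pts=np.argwhere(l==i)[:,::-1]
        cn=cv2.convexHull(pts.astype(np.int32))[:,0]
        w=np.array([onz(im,u,v,z)[:2] for u,v in cn])
        if name=='foot': print(nm,name,s[i,4],'circle(mm)',np.round(np.array(cv2.minEnclosingCircle((w*1000).astype(np.float32))[0]),1),cv2.minEnclosingCircle((w*1000).astype(np.float32))[1])
        else: print(nm,name,s[i,4],'rect',cv2.minAreaRect((w*1000).astype(np.float32)))
E
```

```text
k1 [ 0.6237 -0.1168  0.2207] [0.0002 0.0002]
k2 [ 0.6263 -0.1271  0.2217] [0.0003 0.0003]
k3 [ 0.582  -0.1366  0.2236] [0.0003 0.0003]
k4 [ 0.5802 -0.1262  0.2242] [0.0002 0.0002]
tip [ 0.6857 -0.1086  0.1769] [0.0003 0.0003]
knob ctr [ 0.60303448 -0.12666989  0.22253919] len 0.04499468444962117
knob yaw 12.153127658656
tip dir 12.30423783668932 0.08462941747231723
w1 foot 3566 circle(mm) [ 604.2 -124.5] 70.43663787841797
w1 tray 804 rect ((512.8009643554688, -139.05642700195312), (55.90257263183594, 68.28437042236328), 8.196965217590332)
w2 foot 2605 circle(mm) [ 602. -127.] 70.79523468017578
w2 tray 549 rect ((514.5765991210938, -150.3396453857422), (56.14691925048828, 47.018272399902344), 8.057641983032227)
scene foot 721 circle(mm) [ 810.9 -266.3] 99.38410949707031
scene tray 147 rect ((516.957763671875, -149.58888244628906), (53.60859680175781, 55.520198822021484), 8.227153778076172)
side foot 1113 circle(mm) [ 613.9 -170.3] 126.68534088134766
side tray 44 rect ((506.5440368652344, -123.4919662475586), (43.08377456665039, 37.94361114501953), 9.300089836120605)
```

Both methods agree. The axis is at (0.603, -0.1265) and the knob top at z = 0.2225, so the hook line is about 0.1645; the hook tip gives 0.164. The stand's yaw is 8.2° and the bare hook points at 12.2°, so I have to turn it +176° anticlockwise. I go above the knob and align with it.

Call:
jog_arm(
  moves=[
    [[0.32,-0.28,0,0,0,1.2,1],[0.32,-0.28,0.5,0,0,1.2,1],[0.32,-0.28,0.7,0,0,0,1],[0.32,-0.3,0.8,0,0,0,1],[0,0,0.6,0,0,0,1],[0,0,0,0,0,0,1],[0,0,0,0,0,0,1]],
  ],
)

```text
clock: 3.85
tcp_pos: [0.6049, -0.1271, 0.2682]
ee_rot: [0.994, 0.109, 0.0, 0.0]
wrist_force: [0.3, -0.7, 0.5]
opening: 0.0854
grip_force: 0.0
```

```bash
cat >> h.py <<'E'
def to(x,y,z,yaw=None):
    s=env.read_state(); r=R.from_quat(s['ee_rot']); M=r.as_matrix()
    y0=np.degrees(np.arctan2(M[1,0],M[0,0]))
    print('pos',np.round(s['tcp_pos'],4),'yaw %.2f'%y0,'tilt',np.round(M[:2,2],4),'q7 %.2f'%s['q'][6],'t %.2f'%s['clock'],'F',np.round(s['wrist_force'],1),'op %.4f'%s['opening'])
    print('units',np.round(r.inv().apply(np.array([x,y,z])-s['tcp_pos'])/.05,3),'rz',None if yaw is None else round(y0-yaw,2))
E
python3 -c "
from h import *
to(.603,-.1265,.208,12.2)"
```

```text
pos [ 0.6049 -0.1271  0.2682] yaw 12.47 tilt [ 0.     -0.0001] q7 -1.34 t 3.85 F [ 0.3 -0.7  0.5] op 0.0854
units [-0.036 -0.02   1.204] rz 0.27
```

Call:
jog_arm(
  moves=[
    [[-0.02,-0.02,0.4,0,0,0,1],[-0.02,0,0.4,0,0,0,1],[0,0,0.4,0,0,0,1],[0,0,0,0,0,0,-1],[0,0,0,0,0,0,-1],[0,0,0,0,0,0,-1],[0,0,0,0,0,0,-1],[0,0,0,0,0,0,-1],[0,0,0,0,0,0,-1],[0,0,0,0,0,0,-1],[0,0,0,0,0,0,-1],[0,0,0,0,0,0,-1]],
  ],
)

```text
clock: 5.05
tcp_pos: [0.603, -0.1259, 0.2085]
ee_rot: [0.994, 0.109, 0.001, -0.0]
wrist_force: [-3.4, 2.7, 7.1]
opening: 0.0114
grip_force: 60.2
```

Call:
jog_arm(
  moves=[
    [[0,0,0,0,0,-5,-1],[0,0,0,0,0,-7,-1],[0,0,0,0,0,-7,-1],[0,0,0,0,0,-7,-1],[0,0,0,0,0,-7,-1],[0,0,0,0,0,-7,-1],[0,0,0,0,0,-7,-1],[0,0,0,0,0,-7,-1],[0,0,0,0,0,-7,-1],[0,0,0,0,0,-7,-1],[0,0,0,0,0,-7,-1],[0,0,0,0,0,-7,-1]],
  ],
)

```text
clock: 6.25
tcp_pos: [0.6036, -0.1264, 0.2085]
ee_rot: [0.677, 0.736, 0.001, 0.001]
wrist_force: [0.3, 1.8, 3.4]
opening: 0.0113
grip_force: 59.7
```

Call:
jog_arm(
  moves=[
    [[0,0,0,0,0,-7,-1],[0,0,0,0,0,-7,-1],[0,0,0,0,0,-7,-1],[0,0,0,0,0,-7,-1],[0,0,0,0,0,-7,-1],[0,0,0,0,0,-7,-1],[0,0,0,0,0,-7,-1],[0,0,0,0,0,-7,-1],[0,0,0,0,0,-7,-1],[0,0,0,0,0,-7,-1],[0,0,0,0,0,-7,-1],[0,0,0,0,0,0,-1]],
  ],
)

```text
clock: 7.45
tcp_pos: [0.6041, -0.1258, 0.2085]
ee_rot: [0.072, 0.997, 0.001, 0.002]
wrist_force: [3.3, 2.3, 3.4]
opening: 0.0111
grip_force: 59.8
```

```bash
python3 -c "
from h import *
to(.603,-.1265,.208,188.2)"
```

```text
pos [ 0.6041 -0.1258  0.2085] yaw 171.70 tilt [0.0032 0.0017] q7 1.00 t 7.45 F [3.3 2.3 3.4] op 0.0111
units [ 0.021 -0.017  0.01 ] rz -16.5
```

Call:
jog_arm(
  moves=[
    [[0,0,0,0,0,-6,-1],[0,0,0,0,0,-6,-1],[0,0,0,0,0,-4.5,-1],[0,0,0,0,0,0,-1],[0,0,0,0,0,0,-1]],
  ],
)

```text
clock: 7.95
tcp_pos: [0.6042, -0.1257, 0.2085]
ee_rot: [-0.069, 0.998, 0.001, 0.002]
wrist_force: [3.2, 3.7, 4.3]
opening: 0.0108
grip_force: 60.1
```

```bash
python3 -c "
from h import *
to(.603,-.1265,.208,188.2)
f=grab('wrist','w3.png')"
```

```text
pos [ 0.6042 -0.1257  0.2085] yaw -172.07 tilt [0.0033 0.0016] q7 1.24 t 7.95 F [3.2 3.7 4.3] op 0.0108
units [ 0.025 -0.013  0.01 ] rz -360.27
```

Call:
jog_arm(
  moves=[
    [[0,0,0,0,0,0,0],[0,0,0,0,0,0,0.3],[0,0,0,0,0,0,0.6],[0,0,0,0,0,0,0.6],[0,0,-0.3,0,0,0,0.6],[0,0,-0.5,0,0,0,0.6],[0,0,-0.8,0,0,0,0.6],[0,0,-0.8,0,0,0,0.6],[0.6,0.3,-0.8,0,0,0,0.6],[0.6,0.3,-0.6,0,0,0,0.6],[0,0,0,0,0,0,0.6],[0,0,0,0,0,0,0.6]],
  ],
)

```text
clock: 9.2
tcp_pos: [0.5404, -0.1059, 0.3973]
ee_rot: [-0.069, 0.998, -0.001, 0.001]
wrist_force: [-0.3, -0.2, -0.8]
opening: 0.0682
grip_force: 0.0
```

```bash
python3 - <<'E'
from h import *
import pickle
to(.6,.18,.35,188)
f=grab('wrist','w4.png'); pickle.dump(f,open('f4.pkl','wb'))
h=cv2.resize(f['image'],(800,500),interpolation=cv2.INTER_CUBIC); cv2.imwrite('pics/w4b.png',h)
for p in ([.604,-.126,.2225],[.604-.087*.99,-.126-.087*.143,.177],[.6,.18,.168],[.484,-.143,.01]): print(proj(f,p)*1.25)
E
```

```text
pos [ 0.5404 -0.1059  0.3973] yaw -172.08 tilt [ 0.0023 -0.0019] q7 1.37 t 9.20 F [-0.3 -0.2 -0.8] op 0.0682
units [-1.967  5.501  0.937] rz -360.08
[366.55362516 293.435991  ]
[367.86958432 194.63480096]
[641.96191624 305.61376624]
[376.99515115 155.60407496]
```

View pics/w4b.png

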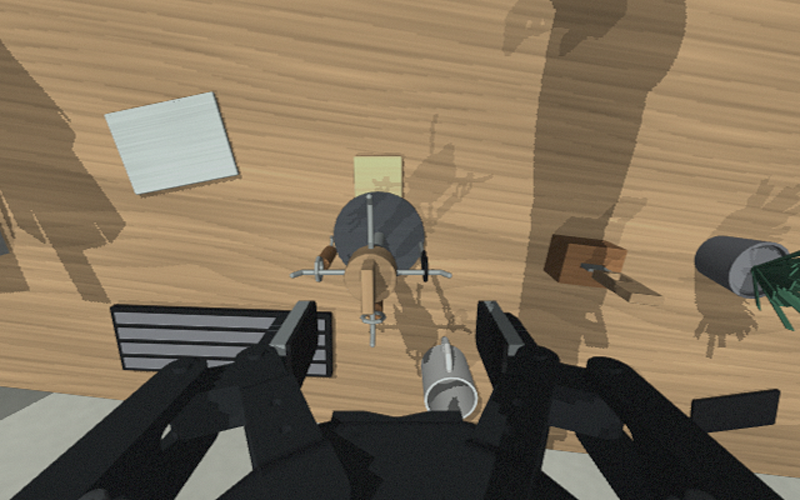

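The view shows the empty hook pointing over the tray (tip at (369,197), tray at (378,175), predicted tip (368,195)), with the knob free. The spade's handle is at (625,287), rising from the block at (585,262). I move near the spade for two views.

Call:
jog_arm(
  moves=[
    [[0,0.6,0,0,0,0,1],[-0.1,0.8,0.1,0,0,0,1],[-0.1,0.8,0.1,0,0,0,1],[-0.1,0.8,0.1,0,0,0,1],[-0.1,0.8,0.1,0,0,0,1],[0,0.5,0,0,0,0,1],[0,0,0,0,0,0,1],[0,0,0,0,0,0,1]],
  ],
)

```text
clock: 10.05
tcp_pos: [0.531, 0.1097, 0.3746]
ee_rot: [-0.07, 0.998, 0.0, -0.001]
wrist_force: [0.1, -0.5, -0.2]
opening: 0.0852
grip_force: 0.0
```

```bash
python3 - <<'E'
from h import *
import pickle
to(.54,.26,.38,188)
f=grab('wrist','w5.png'); pickle.dump(f,open('f5.pkl','wb'))
print(proj(f,[.6,.18,.168]))
E
```

```text
pos [0.531  0.1097 0.3746] yaw -172.02 tilt [-0.0018 -0.0001] q7 0.98 t 10.05 F [ 0.1 -0.5 -0.2] op 0.0852
units [-0.595  2.952 -0.109] rz -360.02
[363.19965309 238.23823947]
```

Call:
jog_arm(
  moves=[
    [[-0.6,0.3,0,0,0,0,1],[-0.6,0.5,0,0,0,0,1],[-0.6,0.5,0,0,0,0,1],[0,0,0,0,0,0,1],[0,0,0,0,0,0,1]],
  ],
)

```text
clock: 10.6
tcp_pos: [0.6115, 0.1858, 0.3744]
ee_rot: [-0.069, 0.998, -0.0, -0.001]
wrist_force: [-0.1, -0.5, -0.2]
opening: 0.0852
grip_force: 0.0
```

```bash
python3 - <<'E'
from h import *
import pickle
to(.6,.18,.3,188)
f=grab('wrist','w6.png'); pickle.dump(f,open('f6.pkl','wb'))
g=pickle.load(open('f5.pkl','rb'))
cs=[]
for im in (g,f):
    p=proj(im,[.6,.18,.13]).astype(int); u,v=np.clip(p[0]-75,0,490),np.clip(p[1]-75,0,250); print('crop',u,v)
    cs.append(cv2.resize(im['image'][v:v+150,u:u+150],(400,400),interpolation=cv2.INTER_CUBIC))
cv2.imwrite('pics/c3.png',np.hstack(cs))
E
```

```text
pos [0.6115 0.1858 0.3744] yaw -172.12 tilt [-0.0019 -0.0002] q7 0.89 t 10.60 F [-0.1 -0.5 -0.2] op 0.0852
units [ 0.24  -0.084  1.488] rz -360.12
crop 284 152
crop 239 90
```

View pics/c3.png

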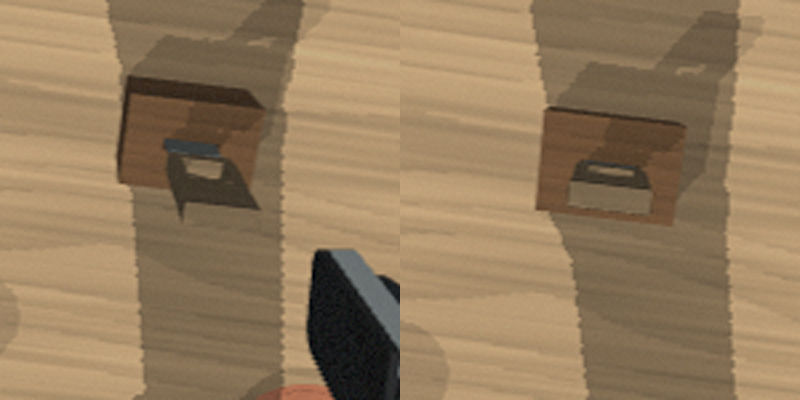

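The left crop shows the handle's front face with its top edge from about (181,203) to (259,208), and block-top corners at (130,92), (262,108), (247,203) and (120,183). The right crop shows the spade's top face (569,181), (652,190), (651,214), (568,206), and block-top corners (547,111), (685,127), (673,224) and (537,210).

```bash
python3 - <<'E'
from h import *
import pickle
g=pickle.load(open('f5.pkl','rb'));f=pickle.load(open('f6.pkl','rb'))
A=lambda x,y:(284+x/2.667,152+y/2.667)
B=lambda x,y:(239+(x-400)/2.667,90+y/2.667)
def show(n,Q):
    Q=np.array(Q); a=Q[1]-Q[0]; b=Q[2]-Q[1]
    print(n,np.round(Q.mean(0),4),'sides',np.round([np.linalg.norm(a),np.linalg.norm(b)],4),'yaw of y axis-90: %.1f'%(np.degrees(np.arctan2(a[1],a[0]))-90))
bl=[((130,90),(547,111)),((264,108),(685,127)),((247,203),(673,224)),((120,183),(537,210))]
show('block tri',[tri(ray(g,*A(*a)),ray(f,*B(*b)))[0] for a,b in bl])
show('block f plane',[onz(f,*B(*b),.055) for a,b in bl])
show('block g plane',[onz(g,*A(*a),.055) for a,b in bl])
sp=[(569,181),(652,190),(651,214),(568,206)]
show('spade top f plane',[onz(f,*B(*b),.168) for b in sp])
for a,b in (((181,203),(569,181)),((259,208),(652,190)),((183,222),(568,206))): p,e=tri(ray(g,*A(*a)),ray(f,*B(*b))); print('top corner',np.round(p,4),np.round(e,4))
E
```

```text
block tri [0.5924 0.1833 0.0531] sides [0.0848 0.0593] yaw of y axis-90: 2.1
block f plane [0.5924 0.1843 0.055 ] sides [0.0818 0.0584] yaw of y axis-90: 1.4
block g plane [0.5927 0.1834 0.055 ] sides [0.0846 0.064 ] yaw of y axis-90: 0.1
spade top f plane [0.5923 0.1838 0.168 ] sides [0.0377 0.011 ] yaw of y axis-90: 1.7
top corner [0.5881 0.1638 0.1663] [0.0008 0.0008]
top corner [0.587  0.2024 0.1634] [0.0002 0.0002]
top corner [0.5987 0.1656 0.1665] [0.0004 0.0004]
```

Spade at (0.592, 0.184), yaw 1.6°, top at 0.166–0.168. The block's centre, sizes and heights all agree. I go above the grip.

Call:
jog_arm(
  moves=[
    [[0.2,0,0,0,0,3.1,1],[0.18,0,0.4,0,0,3.2,1],[0,0,0.8,0,0,0,1],[0,0,0.8,0,0,0,1],[0,0,0.6,0,0,0,1],[0,0,0.3,0,0,0,1],[0,0,0,0,0,0,1],[0,0,0,0,0,0,1]],
  ],
)

```text
clock: 11.45
tcp_pos: [0.5925, 0.1842, 0.232]
ee_rot: [-0.014, 1.0, 0.0, 0.001]
wrist_force: [0.1, 0.2, -0.1]
opening: 0.0858
grip_force: 0.0
```

```bash
python3 -c "
from h import *
to(.5923,.1837,.146,181.6)"
```

```text
pos [0.5925 0.1842 0.232 ] yaw -178.43 tilt [0.0013 0.0006] q7 0.68 t 11.45 F [ 0.1  0.2 -0.1] op 0.0858
units [ 0.007 -0.01   1.72 ] rz -360.03
```

Call:
jog_arm(
  moves=[
    [[0,0,0.5,0,0,0,1],[0,0,0.5,0,0,0,0.4],[0,0,0.4,0,0,0,0.4],[0,0,0.32,0,0,0,0.3],[0,0,0,0,0,0,0.2],[0,0,0,0,0,0,0.1],[0,0,0,0,0,0,0],[0,0,0,0,0,0,-0.1],[0,0,0,0,0,0,-0.3],[0,0,0,0,0,0,-1],[0,0,0,0,0,0,-1],[0,0,0,0,0,0,-1]],
  ],
)

```text
clock: 12.65
tcp_pos: [0.5926, 0.1846, 0.1459]
ee_rot: [-0.014, 1.0, 0.0, 0.001]
wrist_force: [-0.4, -1.4, 5.6]
opening: 0.0373
grip_force: 59.4
```

```bash
python3 -c "
from h import *
to(.5923,.1837,.146,181.6)"
```

```text
pos [0.5926 0.1846 0.1459] yaw -178.39 tilt [0.0019 0.0001] q7 0.60 t 12.65 F [-0.4 -1.4  5.6] op 0.0373
units [ 0.007 -0.017 -0.002] rz -359.99
```

Call:
jog_arm(
  moves=[
    [[0,0,-0.05,0,0,0,-1],[0,0,-0.1,0,0,0,-1],[0,0,-0.15,0,0,0,-1],[0,0,-0.2,0,0,0,-1],[0,0,-0.2,0,0,0,-1],[0,0,-0.2,0,0,0,-1],[0,0,-0.2,0,0,0,-1],[0,0,-0.2,0,0,0,-1],[0,0,-0.2,0,0,0,-1],[0,0,-0.1,0,0,0,-1],[0,0,0,0,0,0,-1],[0,0,0,0,0,0,-1]],
  ],
)

```text
clock: 13.85
tcp_pos: [0.5919, 0.1843, 0.2244]
ee_rot: [-0.014, 1.0, -0.0, -0.0]
wrist_force: [-0.3, -0.6, -1.8]
opening: 0.0378
grip_force: 60.0
```

```bash
python3 -c "
from h import *
to(.48,.05,.226,188.2)"
```

```text
pos [0.5919 0.1843 0.2244] yaw -178.37 tilt [-0.0002 -0.0002] q7 0.67 t 13.85 F [-0.3 -0.6 -1.8] op 0.0378
units [ 2.313 -2.621 -0.031] rz -366.57
```

The spade is out and held. I carry it to in front of the hook.

Call:
jog_arm(
  moves=[
    [[0.15,-0.1,0,0,0,0,-1],[0.3,-0.3,0,0,0,-1.1,-1],[0.4,-0.4,0,0,0,-1.1,-1],[0.4,-0.4,0,0,0,-1.1,-1],[0.4,-0.4,0,0,0,-1.1,-1],[0.3,-0.4,0,0,0,-1.1,-1],[0.2,-0.3,0,0,0,-1.1,-1],[0.1,-0.2,0,0,0,0,-1],[0,-0.1,0,0,0,0,-1],[0,0,0,0,0,0,-1]],
  ],
)

```text
clock: 14.85
tcp_pos: [0.4909, 0.0463, 0.2245]
ee_rot: [-0.071, 0.997, 0.0, 0.0]
wrist_force: [0.4, 0.1, -2.4]
opening: 0.0372
grip_force: 60.2
```

```bash
python3 -c "
from h import *
to(.604-.99*.125,-.126-.143*.125,.2045,188.2)"
```

```text
pos [0.4909 0.0463 0.2245] yaw -171.86 tilt [0.0001 0.0002] q7 0.92 t 14.85 F [ 0.4  0.1 -2.4] op 0.0372
units [ 0.749 -3.736  0.4  ] rz -360.06
```

Call:
jog_arm(
  moves=[
    [[0.1,-0.2,0,0,0,0,-1],[0.1,-0.4,0,0,0,0,-1],[0.1,-0.5,0,0,0,0,-1],[0.1,-0.5,0,0,0,0,-1],[0.1,-0.5,0,0,0,0,-1],[0.1,-0.5,0,0,0,0,-1],[0.1,-0.5,0.1,0,0,0,-1],[0.05,-0.4,0.1,0,0,0,-1],[0,-0.2,0.1,0,0,0,-1],[0,0,0.1,0,0,0,-1],[0,0,0,0,0,0,-1],[0,0,0,0,0,0,-1]],
  ],
)

```text
clock: 16.05
tcp_pos: [0.4801, -0.1402, 0.2048]
ee_rot: [-0.073, 0.997, 0.0, 0.0]
wrist_force: [-0.6, -0.5, -1.2]
opening: 0.0374
grip_force: 60.3
```

```bash
python3 - <<'E'
from h import *
import pickle
to(.604-.99*.125,-.126-.143*.125,.2045,188.2)
s=env.read_state(); M=R.from_quat(s['ee_rot']).as_matrix(); t=s['tcp_pos']
f=grab('wrist','w7.png'); d=grab('side','s7.png'); c=grab('scene','sc7.png'); pickle.dump((f,d,c),open('f7.pkl','wb'))
cs=[]
for im in (f,d,c):
    p=proj(im,[.53,-.135,.16]).astype(int); w=65 if im is not f else 100; u,v=max(p[0]-w,0),int(np.clip(p[1]-w,0,399-2*w)); print('crop',u,v,400/(2*w),'tip pred',proj(im,[.604-.99*.087,-.126-.143*.087,.177]),'win',proj(im,t-[0,0,.036]),'seat line',proj(im,[.604-.99*.06,-.126-.143*.06,.1645]))
    cs.append(cv2.resize(im['image'][v:v+2*w,u:u+2*w],(400,400),interpolation=cv2.INTER_CUBIC))
cv2.imwrite('pics/c4.png',cv2.resize(np.hstack(cs),(800,267),interpolation=cv2.INTER_AREA))
E
```

```text
pos [ 0.4801 -0.1402  0.2048] yaw -171.65 tilt [0.0003 0.0006] q7 1.25 t 16.05 F [-0.6 -0.5 -1.2] op 0.0374
units [ 0.008 -0.074  0.005] rz -359.85
crop 214 194 2.0 tip pred [311.20585287 293.92779529] win [317.00093222 235.23218117] seat line [311.72180104 315.90032661]
crop 310 99 3.076923076923077 tip pred [380.02130718 159.60890767] win [392.9672121  162.89391478] seat line [370.25047583 163.07831129]
crop 198 130 3.076923076923077 tip pred [259.29191784 189.13125359] win [251.40885187 183.3817799 ] seat line [266.73654501 197.07352516]
```

View pics/c4.png

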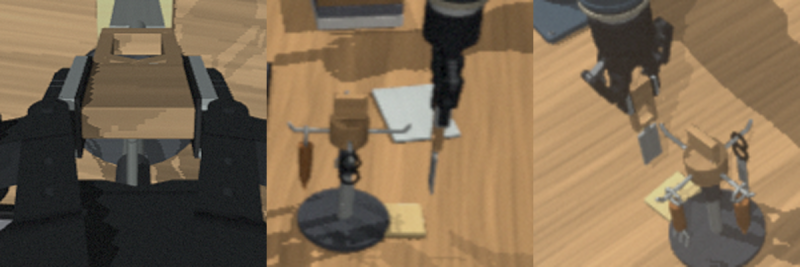

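The wrist crop shows the spade upright with its window at (137,44) and the post behind at (132,160). The side crop has the hook tip at (409,126), where predicted, with the spade just in front of it. Small sideways correction, then slide in slowly.

Call:
jog_arm(
  moves=[
    [[0,-0.04,0,0,0,0.1,-1],[0,-0.03,0,0,0,0.1,-1],[-0.1,0,0,0,0,0,-1],[-0.1,0,0,0,0,0,-1],[-0.1,0,0,0,0,0,-1],[-0.1,0,0,0,0,0,-1],[-0.1,0,0,0,0,0,-1],[-0.1,0,0,0,0,0,-1],[-0.1,0,0,0,0,0,-1],[0,0,0,0,0,0,-1]],
  ],
)

```text
clock: 17.2
tcp_pos: [0.5157, -0.14, 0.2046]
ee_rot: [-0.07, 0.998, 0.0, 0.0]
wrist_force: [-0.5, -0.0, -1.6]
opening: 0.037
grip_force: 60.3
```

```bash
python3 - <<'E'
from h import *
to(.604-.99*.06,-.126-.143*.06,.2045,188.2)
s=env.read_state(); t=s['tcp_pos']
f=grab('wrist','w8.png');d=grab('side','s8.png'); c=grab('scene','sc8.png')
cs=[]
for im in (f,d,c):
    p=proj(im,[.53,-.135,.16]).astype(int); w=60 if im is not f else 100; u,v=max(p[0]-w,0),int(np.clip(p[1]-w,0,399-2*w)); print(u,v)
    cs.append(cv2.resize(im['image'][v:v+2*w,u:u+2*w],(400,400),interpolation=cv2.INTER_CUBIC))
cv2.imwrite('pics/c5.png',cv2.resize(np.hstack(cs[1:]),(800,400)))
E
```

```text
pos [ 0.5157 -0.14    0.2046] yaw -171.96 tilt [0.0004 0.0005] q7 1.24 t 17.20 F [-0.5 -0.  -1.6] op 0.0370
units [-0.586  0.026  0.002] rz -360.16
221 150
315 104
203 135
```

View pics/c5.png

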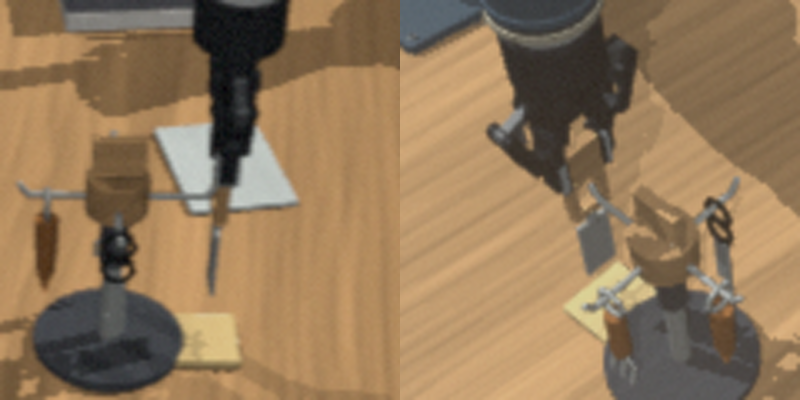

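The tip is now inside the window: (592,185) in the right crop, with the hook meeting the handle at (218,190) in the left crop. There is no contact force, so I go on to the seat.

Call:
jog_arm(
  moves=[
    [[-0.08,0.01,0,0,0,0,-1],[-0.08,0.01,0,0,0,0,-1],[-0.08,0,0,0,0,0,-1],[-0.08,0,0,0,0,0,-1],[-0.08,0,0,0,0,0,-1],[-0.08,0,0,0,0,0,-1],[-0.08,0,0,0,0,0,-1],[-0.02,0,0,0,0,0,-1],[0,0,0,0,0,0,-1]],
  ],
)

```text
clock: 18.25
tcp_pos: [0.5438, -0.1351, 0.2045]
ee_rot: [-0.07, 0.998, 0.0, -0.0]
wrist_force: [-0.7, 0.3, -0.8]
opening: 0.0371
grip_force: 60.3
```

```bash
python3 - <<'E'
from h import *
to(.604-.99*.06,-.126-.143*.06,.2045-.020,188.2)
F=[]
for i in range(4): env.grab_frame('side'); F.append(env.read_state()['wrist_force'])
print(np.round(F,2).tolist())
E
```

```text
pos [ 0.5438 -0.1351  0.2045] yaw -171.96 tilt [-0.      0.0002] q7 1.23 t 18.25 F [-0.7  0.3 -0.8] op 0.0371
units [-0.018  0.008  0.401] rz -360.16
[[0.08, -0.53, -1.52], [0.26, -0.07, -1.97], [-0.32, -0.11, -1.68], [-0.29, 0.56, -1.5]]
```

Call:
jog_arm(
  moves=[
    [[0,0,0.06,0,0,0,-1],[0,0,0.06,0,0,0,-1],[0,0,0.06,0,0,0,-1],[0,0,0.06,0,0,0,-1],[0,0,0.04,0,0,0,-1],[0,0,0.04,0,0,0,-1],[0,0,0,0,0,0,-1],[0,0,0,0,0,0,-1]],
  ],
)

```text
clock: 19.25
tcp_pos: [0.5437, -0.1352, 0.1886]
ee_rot: [-0.07, 0.998, 0.0, 0.0]
wrist_force: [-0.4, -0.2, -1.0]
opening: 0.0371
grip_force: 60.3
```

Call:
jog_arm(
  moves=[
    [[0,0,0.02,0,0,0,-1],[0,0,0,0,0,0,-1],[0,0,0,0,0,0,-1]],
  ],
)

```text
clock: 19.55
tcp_pos: [0.5436, -0.1352, 0.1876]
ee_rot: [-0.07, 0.998, -0.0, 0.0]
wrist_force: [0.2, -0.0, -1.5]
opening: 0.0369
grip_force: 60.3
```

Call:
jog_arm(
  moves=[
    [[0,0,0.02,0,0,0,-1],[0,0,0,0,0,0,-1],[0,0,0,0,0,0,-1]],
  ],
)

```text
clock: 19.85
tcp_pos: [0.5436, -0.1352, 0.1866]
ee_rot: [-0.07, 0.998, 0.0, -0.0]
wrist_force: [-1.4, 0.3, -0.7]
opening: 0.0375
grip_force: 60.3
```

Call:
jog_arm(
  moves=[
    [[0,0,0.02,0,0,0,-1],[0,0,0,0,0,0,-1],[0,0,0,0,0,0,-1]],
  ],
)

```text
clock: 20.15
tcp_pos: [0.5438, -0.1352, 0.1861]
ee_rot: [-0.07, 0.998, -0.0, 0.0]
wrist_force: [-2.3, -0.7, 4.8]
opening: 0.0372
grip_force: 61.2
```

Call:
jog_arm(
  moves=[
    [[0,0,0.01,0,0,0,-1],[0,0,0,0,0,0,-1],[0,0,0,0,0,0,-1]],
  ],
)

```text
clock: 20.45
tcp_pos: [0.5438, -0.1352, 0.186]
ee_rot: [-0.07, 0.998, -0.0, 0.0]
wrist_force: [-3.8, -0.4, 9.3]
opening: 0.0375
grip_force: 61.7
```

```bash
cat > ft.py <<'E'
from h import *
to(.604-.99*.06,-.126-.143*.06,.1845,188.2)
F=[]
for i in range(4): env.grab_frame('side'); F.append(env.read_state()['wrist_force'])
print(np.round(np.mean(F,0),2),np.round(env.read_state()['torque'],3))
E
python3 ft.py
```

```text
pos [ 0.5438 -0.1352  0.186 ] yaw -171.98 tilt [ 0.0007 -0.0007] q7 1.21 t 20.45 F [-3.8 -0.4  9.3] op 0.0375
units [-0.018  0.01   0.029] rz -360.18
[-3.2  -0.59  9.93] [-0.122  0.761  0.018]
```

Call:
jog_arm(
  moves=[
    [[0,0,-0.01,0,0,0,-1],[0,0,-0.01,0,0,0,-1],[0,0,0,0,0,0,-1],[0,0,0,0,0,0,-1]],
  ],
)

```text
clock: 21.05
tcp_pos: [0.5437, -0.1352, 0.1862]
ee_rot: [-0.07, 0.998, 0.0, 0.0]
wrist_force: [-0.6, -0.3, 2.8]
opening: 0.0373
grip_force: 60.6
```

```bash
python3 ft.py; python3 - <<'E'
from h import *
d=grab('side'); c=grab('scene'); cs=[]
for im in (d,c):
    p=proj(im,[.55,-.135,.15]).astype(int); w=50
    cs.append(cv2.resize(im['image'][p[1]-w:p[1]+w,p[0]-w:p[0]+w],(400,400),interpolation=cv2.INTER_CUBIC))
cv2.imwrite('pics/c6.png',np.hstack(cs))
E
```

```text
pos [ 0.5437 -0.1352  0.1862] yaw -171.98 tilt [0.0002 0.    ] q7 1.21 t 21.05 F [-0.6 -0.3  2.8] op 0.0373
units [-0.019  0.01   0.033] rz -360.18
[-0.68 -0.19  3.14] [-0.082  0.198  0.006]
```

Call:
jog_arm(
  moves=[
    [[0,0,-0.006,0,0,0,-1],[0,0,0,0,0,0,-1],[0,0,0,0,0,0,-1]],
  ],
)

```text
clock: 21.65
tcp_pos: [0.5436, -0.1352, 0.1862]
ee_rot: [-0.07, 0.998, 0.0, -0.0]
wrist_force: [0.1, -0.1, 0.0]
opening: 0.0368
grip_force: 60.6
```

```bash
python3 ft.py
```

```text
pos [ 0.5436 -0.1352  0.1862] yaw -171.97 tilt [-0.0001  0.0002] q7 1.21 t 21.65 F [ 0.1 -0.1  0. ] op 0.0368
units [-0.021  0.01   0.035] rz -360.17
[-0.19  0.15 -0.34] [ 0.057 -0.056 -0.033]
```

The hook carries the spade and the wrist force is near zero. I open gently.

Call:
jog_arm(
  moves=[
    [[0,0,0,0,0,0,-0.1],[0,0,0,0,0,0,-0.05],[0,0,0,0,0,0,0],[0,0,0,0,0,0,0.1],[0,0,0,0,0,0,0.2],[0,0,0,0,0,0,0.3],[0,0,0,0,0,0,0.4],[0,0,0,0,0,0,0.5],[0,0,0,0,0,0,0.5],[0,0,0,0,0,0,0.5],[0,0,0,0,0,0,0.5],[0,0,0,0,0,0,0.5]],
  ],
)

```text
clock: 23.05
tcp_pos: [0.5436, -0.1352, 0.1864]
ee_rot: [-0.07, 0.998, 0.0, -0.0]
wrist_force: [-0.2, 0.5, -0.1]
opening: 0.0642
grip_force: 0.0
```

```bash
python3 - <<'E'
from h import *
to(.5436,-.1352,.30,188.2)
d=grab('side'); c=grab('scene'); cs=[]
for im in (d,c):
    p=proj(im,[.57,-.13,.13]).astype(int); w=55
    cs.append(cv2.resize(im['image'][p[1]-w:p[1]+w,p[0]-w:p[0]+w],(400,400),interpolation=cv2.INTER_CUBIC))
g=grab('side'); print(cv2.absdiff(d['image'],g['image'])[100:230,300:420].mean())
cv2.imwrite('pics/c7.png',np.hstack(cs))
E
```

```text
pos [ 0.5436 -0.1352  0.1864] yaw -171.97 tilt [-0.  0.] q7 1.21 t 23.05 F [-0.2  0.5 -0.1] op 0.0642
units [ 1.000e-03 -0.000e+00 -2.272e+00] rz -360.17
1.7432905982905982
```

View pics/c7.png

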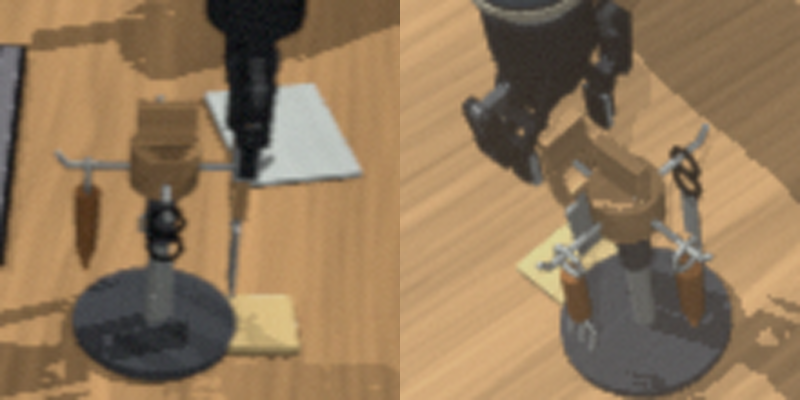

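The spade hangs upright on the hook over the tray, its blade at (237,260) in the left crop, with the fingers clear on both sides. I withdraw straight up.

Call:
jog_arm(
  moves=[
    [[0,0,-0.1,0,0,0,0.5],[0,0,-0.2,0,0,0,0.5],[0,0,-0.3,0,0,0,0.5],[0,0,-0.4,0,0,0,0.5],[0,0,-0.5,0,0,0,0.5],[0,0,-0.5,0,0,0,0.5],[0,0,-0.5,0,0,0,0.5],[0,0,0,0,0,0,0.5],[0,0,0,0,0,0,0.5],[0,0,0,0,0,0,0.5],[0,0,0,0,0,0,0.5],[0,0,0,0,0,0,0.5]],
  ],
)

```text
clock: 24.4
tcp_pos: [0.5434, -0.1353, 0.3108]
ee_rot: [-0.07, 0.998, 0.0, -0.0]
wrist_force: [-0.3, 0.5, 0.4]
opening: 0.064
grip_force: 0.0
```

Call:
jog_arm(
  moves=[
    [[0,0,0,0,0,0,0.5],[0,0,0,0,0,0,0.5],[0,0,0,0,0,0,0.5],[0,0,0,0,0,0,0.5],[0,0,0,0,0,0,0.5],[0,0,0,0,0,0,0.5],[0,0,0,0,0,0,0.5],[0,0,0,0,0,0,0.5],[0,0,0,0,0,0,0.5],[0,0,0,0,0,0,0.5],[0,0,0,0,0,0,0.5],[0,0,0,0,0,0,0.5]],
  ],
)

```text
clock: 25.6
tcp_pos: [0.5436, -0.1352, 0.3114]
ee_rot: [-0.07, 0.998, -0.0, -0.0]
wrist_force: [-0.3, 0.4, -0.7]
opening: 0.0642
grip_force: 0.0
```

```bash
python3 - <<'E'
from h import *
import pickle
to(.5436,-.1352,.30,188.2)
# spade top by colour-free check: frames still, and knob-to-tip direction in the wrist view
a=grab('side');b=[grab('side') for _ in range(6)][-1]
print('motion',cv2.absdiff(a['image'],b['image'])[100:230,300:420].mean(), 'elsewhere',cv2.absdiff(a['image'],b['image'])[300:390,20:120].mean())
c=grab('wrist','w9.png')
# spade top face: wood colour pixels near the predicted spot
p=proj(c,[.5436,-.1352,.208]); print('pred spade top px',p)
h=cv2.cvtColor(c['image'],cv2.COLOR_BGR2HSV); u,v=p.astype(int); print(h[v-2:v+3,u-16:u+17:4].mean(0).round().tolist())
E
```

```text
pos [ 0.5436 -0.1352  0.3114] yaw -171.97 tilt [-0. -0.] q7 1.34 t 25.60 F [-0.3  0.4 -0.7] op 0.0642
units [0.001 0.001 0.228] rz -360.17
motion 1.650982905982906 elsewhere 1.653185185185185
pred spade top px [317.18340104 204.109019  ]
[[17.0, 94.0, 167.0], [17.0, 95.0, 168.0], [16.0, 94.0, 168.0], [17.0, 93.0, 170.0], [17.0, 95.0, 170.0], [17.0, 95.0, 171.0], [17.0, 94.0, 170.0], [17.0, 93.0, 172.0], [17.0, 93.0, 172.0]]
```

The picture difference around the spade is no more than camera noise, the spade's top is where predicted, and the robot touches nothing. I hand in.

```bash
python3 -c "
from station import env
print(env.close_job())"
```

```text
the job is handed in; nothing more can be done
None
```

The carousel's empty hook points over the tray, and the spade hangs still and upright on it by its window with the gripper clear; handed in at about 26 s of the 72 s allowed.

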